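# Unclamp a circuit board and hold it level over the inspection camera

## Robot

A 6-joint arm with a two-finger parallel gripper is mounted at the origin on the work surface. World frame = base frame: x ahead of the robot, y to its left, z up, the work surface at z = 0. Lengths are in m, angles in rad, forces in N, time in s.
With the tool pointing down it reaches from about 0.25 to 0.85 m from the base axis. Payload 12.5 kg.
Tool frame: the origin (TCP) lies between the finger pads; the fingertips stand 19 mm ahead of it and the grasp point (between the pads) is the TCP (arm.finger_overhang is the distance from the TCP to the fingertips, in m); z points along the fingers, y is the direction in which the jaws open and shut (so a half turn about z gives the same grasp; the last joint's range is limited). The gripper opens to 93 mm and grips with 3 to 60 N. Pads are 15 mm wide; open, the fingers measure 128 mm over their backs; the gripper's body (75 mm by 188 mm) begins 65 mm behind the grasp point.
Start: joints at [1.15, 0.351, 1.652, -0, 1.139, -0.085], TCP at [0.181, 0.519, 0.216] pointing down, gripper open.
Joint ranges: [-2.75, 2.75], [-0.79, 2.1], [0.01, 2.65], [-1.57, 4.71], [0.07, 3.14], [-2.87, 2.87]. Speed limits (rad/s): [2.22, 2.22, 2.79, 3.14, 3.14, 3.14].

## Interface

Orientations are given as [roll, pitch, yaw] about the fixed x, y, z axes, in that order (R = Rz(yaw) Ry(pitch) Rx(roll)).
In Python, from rig import observe, grab_frame, calibration, ticket, arm gives the robot as it stands. The module is installed in compiled form; this text tells all that it offers.
- The arm moves only by the tool drive_tool, never from a script. Its argument "commands" is a list that holds one entry, the list of rows, each a list of 7 numbers: the shift along the tool's x, y, z in cm, then the turn, a rotation vector about the tool's x, y, z in degrees, then the opening, from 0 (shut) to 1 (fully open). In form: [[[tx, ty, tz, rx, ry, rz, fingers], ...]]. A call has 1 to 10 rows; each row is the pose to reach, as a shift and turn from the pose commanded when the call began, along the tool's axes at that moment; what a row does not reach only later rows make up. A row lasts 1/12 s, in which the tool goes at most 41.7 mm and 7.16 degrees, less where a joint would pass 70% of its speed; a pose out of reach is approached as far as the arm can. A call with a gripper value outside its range is refused whole. The fingers move at their own pace and stop on an object; "grip_force" is the grip in N (left out, the last holds). Time passes only in rows, so rows that repeat a pose let the fingers close. It gives the time, the measured TCP pose, the force and the opening at its end, in the units of the state.
- observe(): the state, without advancing time (a new reading comes with each control period).
- grab_frame(name): name is "scene" or "top"; returns the picture (384x512x3 uint8, red, green, blue); there is no depth.
- calibration(name): a dict with "camera_matrix" (3x3 intrinsics, pixels), "R" (3x3) and "t" (3): a world point X has camera coordinates R X + t. Camera axes: x right, y down, z forward; pixel columns grow to the right and rows downward; lengths in m; the calibration is good to about 2 mm. A picture is of the moment at which its call begins. calibration takes no time and is no camera call.
- ticket.job_done(): hands the job in, once; it reports no verdict.
The state is a dict: "time_s": time; "qpos": joint angles; "dq": joint speeds; "joint_efforts": joint torques, N m; "ee_pos": TCP position; "tool_rot": TCP orientation; "wrist_force": force on the tool from outside, world axes, zero at the start; "wrist_torque": the same for the moment, N m; "width": finger opening in m.
Only numpy, scipy, OpenCV 4.12 (cv2) and the standard library are available. Lean on these libraries where they do the work, as an engineer would, in place of code of your own. Each camera call takes 0.05 s, during which the arm holds its last target.

## Task

The circuit board in the inspection holder is held down by two sprung clamp jaws: wind the holder's key clockwise, a part turn at a time, all the way to its stop so that both jaws draw clear, leaving the board on its posts meanwhile. Then lift the board straight up and finish while still holding it in the gripper, level and still, about 100 mm above its posts and right over where it rested, so that the camera below sees its underside. Never tip the board over, and leave the other things on the bench where they are.

Things in the scene. Friction and masses are not known exactly. Their poses are not given: they have to be found in the camera images.
- holder: Inspection holder fixed to the bench: grey base plate 160 x 360 x 12 mm, its middle 10 mm to +y of the origin. Origin on the bench surface; own x across, own y along the plate, z up. Board on four brass posts around (0, +70 mm), upward camera beneath (top at 32 mm). Key housing 50 x 50 mm, 52 mm tall, at (0, -110 mm). Only the board's heat sink (to 85 mm) and the key (to 98 mm) stand above 66 mm.
- rest (a point): Point on the holder midway between the four posts, at their tops, 50 mm above the bench: where the underside centre of the board rests. Axes as the holder's.
- lip_far (a point): Inner top edge, mid-width, of the steel clamp jaw at the board's +y end: 60 mm wide, top 60 mm above the bench. With the key at 0 its lip lies 9 mm over the board's edge, 2 mm above the board. It draws straight outwards (holder +y) 4 mm per rad of key, so it is clear of the board from about 2.3 rad and 7 mm clear at the stop.
- lip_near (a point): The same on the mirrored jaw at the board's other (-y) end, the key's side; it draws outwards to holder -y, together with the other.
- key (a joint): Angle of the winding key, rad: 0 unwound, grows clockwise seen from above, hard stop at 4.0 (fully wound). It starts anywhere from 0 to 0.7. Sprung, but ratchet-like friction keeps it where it is left; it takes up to 0.09 N m to turn.
- key_grip (a point): On the key's vertical axis, 92 mm above the bench, at the height to pinch. The key is an upright flat steel blade 40 mm long (point x), 9 mm thick (point y), from 66 to 98 mm above the bench; the point turns with it. Free space around it above 66 mm (the heat sink's middle is 180 mm away).
- board: Green circuit board, 100 (x) x 140 (y) x 3 mm, about 0.2 to 0.35 kg, loose on the posts. Origin at the centre of its underside. In its middle a finned aluminium heat sink, 36 (x) x 42 mm (y), top 35 mm above the origin: the place to grip; the centre of mass is under it. Capacitors 12 mm across, tops at 15 mm, at (+-36, +-45) mm; the rest is under 6 mm.
- dish: small open steel bowl, 48 mm across, 18 mm tall, standing on the holder's base plate near the key. Origin at the centre of its underside. Bystander.
- tape: roll of masking tape lying flat, 100 mm outside, 76 mm hole, 18 mm tall. Origin at the centre of its underside. Bystander.
- driver: screwdriver with black handle, 160 mm long, lying flat. Origin at the centre of its underside. Bystander.
- tweezers: steel tweezers, 120 mm long, 6 mm tall, lying flat. Origin at the centre of its underside. Bystander.
- spool: small blue flanged spool standing upright, 56 mm across, 48 mm tall. Origin at the centre of its underside. Bystander.
- bottle: small white bottle with black cap, 44 mm across, 100 mm tall. Origin at the centre of its underside. Bystander.
Not all that is in view belongs to the job. Of the things like the board, leave any that is brown; of the rest the smaller one is meant.

How it is judged:
By the outcome, as a careful person would: the job done as asked, in the order asked, and still so for the second after the job is handed in, while the arm keeps its last pose, push and grip.
It also fails if it takes over 67 s, if anything falls off the work surface, if the arm or the gripper's body presses on something with over 40 N, if the wrist force passes 120 N, or if a joint passes its speed limit or range.

## Working session

There is one attempt and no reset: what is moved stays moved. The work goes in short steps, Python scripts to look and compute and a tool call to move; the robot and the scene stay as the last step left them, time stands still between calls to the robot, and variables do not carry over. Pictures are saved under pics/ and viewed, and the job is handed in when it is done.

Besides the shell and the picture viewer there is one more tool, called after "Emit:" by a JSON object that holds its "op" and its "data", one argument or row to a line. drive_tool: Moves the arm, as the interface text tells. Its arguments: {"type":"object","properties":{"commands":{"type":"array"},"grip_force":{"type":"number"}},"required":["commands"]}

```bash
mkdir -p pics
cat > h.py <<'E'
import numpy as np, cv2
from rig import observe, grab_frame, calibration, ticket, arm
def snap(n,f):
    im=grab_frame(n); cv2.imwrite('pics/'+f,im[:,:,::-1]); return im
def ray(n,px,z):
    c=calibration(n);K=np.array(c['camera_matrix']);R=np.array(c['R']);t=np.array(c['t'])
    d=R.T@np.linalg.solve(K,[px[0],px[1],1]);o=-R.T@t
    return o+d*(z-o[2])/d[2]
def proj(n,X):
    c=calibration(n);K=np.array(c['camera_matrix']);R=np.array(c['R']);t=np.array(c['t'])
    p=K@(R@np.array(X)+t);return p[:2]/p[2]
E
python3 - <<'E'
from h import *
print(observe())
for n in('scene','top'):
    snap(n,n+'0.png');print(n,calibration(n))
E
```

```text
{'time_s': 0.0, 'qpos': array([ 1.15041594e+00,  3.51234279e-01,  1.65243717e+00,  1.29028989e-05,
        1.13910954e+00, -8.45911113e-02]), 'dq': array([-3.38214580e-04, -9.21739231e-05,  8.12507873e-04, -1.20882926e-04,
       -9.78984350e-04, -2.04027878e-04]), 'joint_efforts': array([ 1.69047230e-04, -4.97334981e+01, -2.85251784e+01,  6.98616123e-02,
        2.57803348e-02, -9.46256500e-05]), 'ee_pos': array([0.1810548 , 0.51896667, 0.21559754]), 'tool_rot': array([-3.14040955e+00, -1.12073997e-04,  2.80579791e+00]), 'wrist_force': array([ 0.72491406, -0.277732  , -0.33447649]), 'wrist_torque': array([0.03228881, 0.04371709, 0.02557532]), 'width': 0.0928677638845172}
scene {'camera_matrix': array([[431.77710835,   0.        , 259.27514087],
       [  0.        , 431.77710835, 200.65178674],
       [  0.        ,   0.        ,   1.        ]]), 'R': array([[ 0.49484318,  0.86891277,  0.01099187],
       [ 0.72194591, -0.40403998, -0.56173463],
       [-0.48365724,  0.28590608, -0.82724445]]), 't': array([-0.24792378, -0.37831276,  1.51712414])}
top {'camera_matrix': array([[460.28457407,   0.        , 247.34631193],
       [  0.        , 460.28457407, 193.10015132],
       [  0.        ,   0.        ,   1.        ]]), 'R': array([[-0.10927363, -0.99400583, -0.00341899],
       [-0.9672607 ,  0.10712481, -0.23006739],
       [ 0.22905459, -0.02183324, -0.97316869]]), 't': array([0.01353656, 0.57597952, 1.07572848])}
```

```bash
ls pics
```

```text
scene0.png
top0.png
```

View pics/scene0.png

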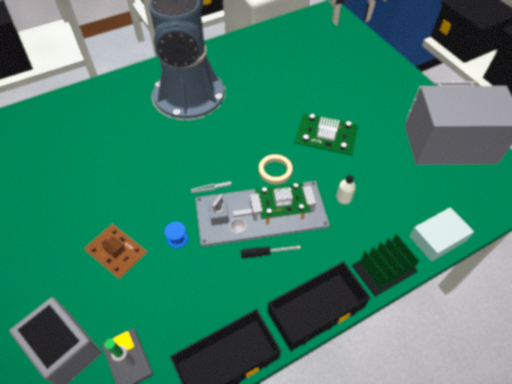

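View pics/top0.png

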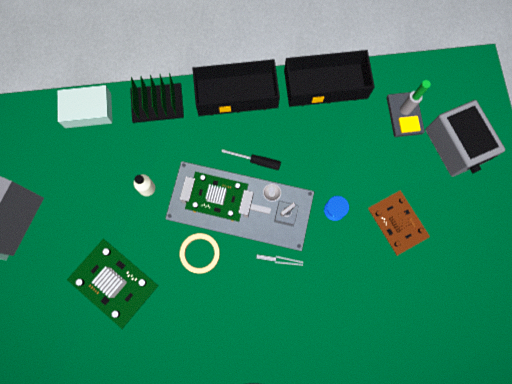

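Candidates like the board (top view): a green one in the holder at (216,194), a larger green one on the bench at (112,283) and a brown one at (398,222). The smaller green one, in the holder, fits the description. I'll confirm it in a crop.

Run:
```python
from h import *
im=cv2.imread('pics/top0.png');cv2.imwrite('pics/ctop.png',cv2.resize(im[150:262,158:323],None,fx=4.8,fy=4.8,interpolation=cv2.INTER_CUBIC))
im=cv2.imread('pics/scene0.png');cv2.imwrite('pics/csc.png',cv2.resize(im[172:252,185:345],None,fx=5,fy=5,interpolation=cv2.INTER_CUBIC))
print(proj('top',[.181,.519,.216]),proj('top',[0,0,0]))
```

```text
[-21.36174211 402.16328478] [253.13835856 439.55127236]
```

View pics/ctop.png

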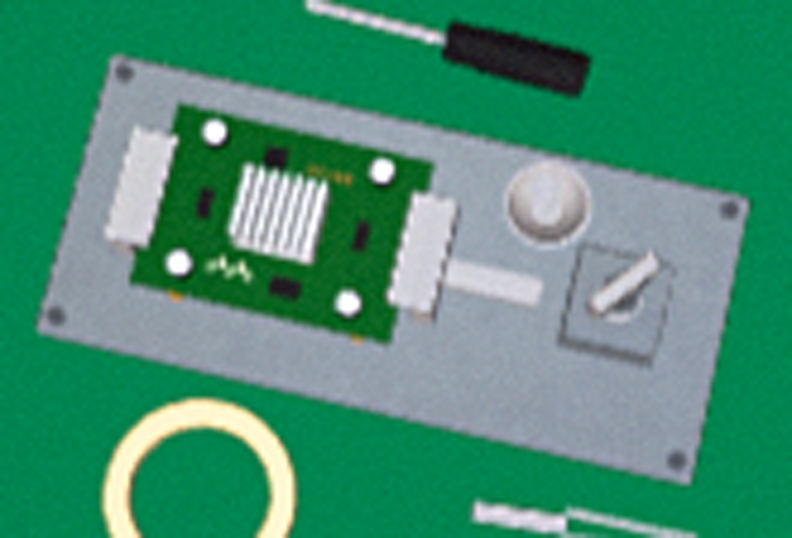

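View pics/csc.png

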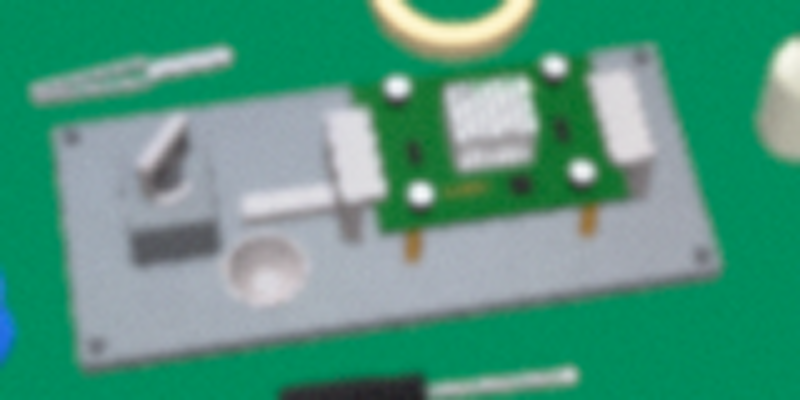

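```bash
cat > m.py <<'E'
from h import *
def refine(hull_px,n,z):
    return np.array([ray(n,p,z)[:2] for p in hull_px])
def plate(n,im):
    a=im.astype(int);sat=a.max(2)-a.min(2)
    m=((sat<40)&(a.max(2)>90)).astype(np.uint8)
    c=proj(n,PC)
    m=cv2.morphologyEx(m,cv2.MORPH_CLOSE,np.ones((3,3),np.uint8))
    k,l,st,ce=cv2.connectedComponentsWithStats(m)
    best=min((i for i in range(1,k) if st[i,4]>1500),key=lambda i:np.linalg.norm(ce[i]-c))
    h=cv2.convexHull(np.argwhere(l==best)[:,::-1].astype(np.int32))[:,0]
    w=refine(h,n,.012)
    r=cv2.minAreaRect((w*1000).astype(np.float32))
    return r,cv2.boxPoints(r)
PC=ray('top',(242,205),.012)
E
python3 - <<'E'
from m import *
for n in('top','scene'):
    im=cv2.imread(f'pics/{n}0.png')[:,:,::-1]
    print(n,plate(n,im))
s=4.8
tp=lambda q:((q[0]+.5)/s-.5+158,(q[1]+.5)/s-.5+150)
sp=lambda q:((q[0]+.5)/5-.5+185,(q[1]+.5)/5-.5+172)
for name,L,f,n in(('top',[(215,131),(382,170),(348,302),(179,263)],tp,'top'),('scene',[(582,171),(420,193),(396,87),(553,66)],sp,'scene')):
    w=np.array([ray(n,f(q),.065)[:2] for q in L]);print(name,w.round(4).tolist(),w.mean(0), 'w',np.linalg.norm(w[0]-w[1]),np.linalg.norm(w[1]-w[2]))
for name,L,f,n in(('top',[(112,55),(748,200),(690,483),(38,332)],tp,'top'),('scene',[(80,368),(722,270),(655,43),(54,128)],sp,'scene')):
    w=np.array([ray(n,f(q),.012)[:2] for q in L]);print(name,w.round(4).tolist(),w.mean(0), 'w',np.linalg.norm(w[0]-w[1]),np.linalg.norm(w[1]-w[2]))
for name,L,f,n in(('top',[(595,305),(655,260)],tp,'top'),('scene',[(145,158),(180,119)],sp,'scene')):
    w=np.array([ray(n,f(q),.098)[:2] for q in L]);print('key',name,w.round(4).tolist(),w.mean(0))
E
```

```text
top (((558.476318359375, -28.227523803710938), (358.56536865234375, 160.39971923828125), 70.47672271728516), array([[ 422.97302 , -170.40051 ],
       [ 574.1507  , -224.00446 ],
       [ 693.9796  ,  113.945465],
       [ 542.80194 ,  167.54941 ]], dtype=float32))
scene (((560.77294921875, -28.9210205078125), (358.2912902832031, 162.1526336669922), 70.42630767822266), array([[ 424.36475, -170.55197],
       [ 577.1468 , -224.87619],
       [ 697.18115,  112.70993],
       [ 544.3991 ,  167.03415]], dtype=float32))
top [[0.6285, 0.0578], [0.5979, -0.0268], [0.5303, -0.0022], [0.5602, 0.0824]] [0.57923094 0.02780206] w 0.08994372698988544 0.07195450045606358
scene [[0.6268, 0.0585], [0.5959, -0.0258], [0.5284, -0.0019], [0.559, 0.0827]] [0.57751532 0.02835431] w 0.08976674530413613 0.07161136913470013
top [[0.6931, 0.1145], [0.5729, -0.2228], [0.4242, -0.1706], [0.5427, 0.1658]] [ 0.55822866 -0.0282584 ] w 0.35806232170767005 0.15753109482335031
scene [[0.5744, -0.2242], [0.6936, 0.114], [0.5435, 0.1697], [0.4244, -0.1699]] [ 0.55897106 -0.02758624] w 0.3585858666471868 0.16004259171264726
key top [[0.5088, -0.1249], [0.5282, -0.1576]] [ 0.51852754 -0.14124325]
key scene [[0.524, -0.153], [0.5106, -0.1256]] [ 0.51727136 -0.13926378]
```

The crops confirm the small green board, with its white heat sink, under the two jaws. The plate and capacitor fits agree to about 2 mm. Next I'll refine the key blade's angle.

```bash
cat > key.py <<'E'
from m import *
O=np.array([.5557,-.0377]);hy=np.array([.3347,.9423]);hx=np.array([.9423,-.3347])
def H(x,y): return O+x*hx+y*hy
def keyang(n,im,thr=200):
    g=im.min(2)
    kp=H(0,-.11);c=proj(n,[kp[0],kp[1],.098])
    up=cv2.resize(g,None,fx=8,fy=8,interpolation=cv2.INTER_CUBIC)
    yy,xx=np.mgrid[:up.shape[0],:up.shape[1]]
    m=((up>thr)&(np.hypot((xx+.5)/8-.5-c[0],(yy+.5)/8-.5-c[1])<14)).astype(np.uint8)
    k,l,st,ce=cv2.connectedComponentsWithStats(m)
    if k<2:return None
    i=1+np.argmax(st[1:,4]);p=np.argwhere(l==i)[:,::-1]
    w=refine((p+.5)/8-.5,n,.098)*1000
    mu=w.mean(0);u,s,v=np.linalg.svd(w-mu,full_matrices=False)
    r=cv2.minAreaRect(w.astype(np.float32))
    return mu.round(1),np.degrees(np.arctan2(v[0,1],v[0,0]))%180,[round(x) for x in r[1]]
E
python3 - <<'E'
from key import *
print(H(0,-.11),H(0,.07))
for n in('top','scene'):
    im=cv2.imread(f'pics/{n}0.png')[:,:,::-1]
    for t in(165,180,195,205,215):print(n,t,keyang(n,im,t))
E
```

```text
[ 0.518883 -0.141353] [0.579129 0.028261]Traceback (most recent call last):
  File "<stdin>", line 5, in <module>
  File "key.py", line 13, in keyang
    w=refine((p+.5)/8-.5,n,.098)*1000
      ~~~~~~^^^^^^^^^^^^^^^^^^^^
  File "m.py", line 3, in refine
    return np.array([ray(n,p,z)[:2] for p in hull_px])
                     ~~~^^^^^^^
  File "h.py", line 6, in ray
    c=calibration(n);K=np.array(c['camera_matrix']);R=np.array(c['R']);t=np.array(c['t'])
ValueError: time passes only in moves, steps and waits
```

```bash
sed -i 's/^def ray/import functools\ncalibration=functools.lru_cache(None)(calibration)\ndef ray/' h.py
python3 - <<'E'
from key import *
for n in('top','scene'):
    im=cv2.imread(f'pics/{n}0.png')[:,:,::-1]
    for t in(165,180,195,205,215):print(n,t,keyang(n,im,t))
E
```

```text
top 165 (array([ 518.7, -141.2]), np.float64(122.01904588186477), [10, 41])
top 180 (array([ 518.6, -141.1]), np.float64(121.87324839318548), [8, 39])
top 195 (array([ 518.4, -140.9]), np.float64(121.70017357029883), [7, 38])
top 205 (array([ 518.1, -140.5]), np.float64(121.45453863235912), [6, 37])
top 215 (array([ 516.6, -137.3]), np.float64(83.34422659720137), [3, 3])
scene 165 (array([ 517.3, -141.8]), np.float64(117.95528947030795), [12, 40])
scene 180 (array([ 517.5, -141.2]), np.float64(119.39200777353918), [8, 37])
scene 195 (array([ 517.5, -140.8]), np.float64(120.03187098900435), [5, 32])
scene 205 (array([ 520.8, -146.3]), np.float64(128.49530396337397), [1, 2])
scene 215 None
```

Emit:
{"op": "drive_tool", "data": {
  "commands": [
    [[-53.6,-51.2,0,0,0,39.3,0.6],[-53.6,-51.2,0,0,0,39.3,0.6],[-53.6,-51.2,0,0,0,39.3,0.6],[-53.6,-51.2,0,0,0,39.3,0.6],[-53.6,-51.2,0,0,0,39.3,0.6],[-53.6,-51.2,0,0,0,39.3,0.6],[-53.6,-51.2,0,0,0,39.3,0.6],[-53.6,-51.2,0,0,0,39.3,0.6],[-53.6,-51.2,0,0,0,39.3,0.6],[-53.6,-51.2,0,0,0,39.3,0.6]]
  ]
}}

```text
time_s: 0.93
ee_pos: [0.3711, 0.1463, 0.2162]
tool_rot: [3.141, 0.0, 2.12]
wrist_force: [0.6, 0.8, 1.3]
width: 0.0557
```

```bash
cat > d.py <<'E'
from rig import observe
import numpy as np, sys
from scipy.spatial.transform import Rotation as R
x,y,z,yaw=map(float,sys.argv[1:5])
s=observe();A=R.from_euler('xyz',s['tool_rot']);B=R.from_euler('xyz',[180,0,yaw],degrees=True)
print('t',s['time_s'],'pos',s['ee_pos'].round(4),'yaw',np.degrees(s['tool_rot'][2]).round(2),'q6',s['qpos'][5].round(3),'q1',s['qpos'][0].round(3),'F',s['wrist_force'].round(1),'T',s['wrist_torque'].round(3),'w',s['width'].round(4))
print('cm',(A.inv().apply(np.array([x,y,z])-s['ee_pos'])*100).round(2),'deg',np.degrees((A.inv()*B).as_rotvec()).round(2))
E
python3 d.py .5184 -.1412 .2 121.5
```

```text
Traceback (most recent call last):
  File "d.py", line 6, in <module>
    print('t',s['time_s'],'pos',s['ee_pos'].round(4),'yaw',np.degrees(s['tool_rot'][2]).round(2),'q6',s['qpos'][5].round(3),'q1',s['qpos'][0].round(3),'F',s['wrist_force'].round(1),'T',s['wrist_torque'].round(3),'w',s['width'].round(4))
                                                                                                                                                                                                                        ^^^^^^^^^^^^^^^^
AttributeError: 'float' object has no attribute 'round'
```

```bash
sed -i "s/s\['width'\].round(4)/round(s['width'],4)/" d.py; python3 d.py .5184 -.1412 .2 121.5
```

```text
t 0.9333 pos [0.3711 0.1463 0.2162] yaw 121.47 q6 -0.291 q1 0.259 F [0.6 0.8 1.3] T [ 0.022  0.026 -0.006] w 0.0557
cm [-32.21  -2.45   1.62] deg [ 0.01  0.   -0.03]
```

Emit:
{"op": "drive_tool", "data": {
  "commands": [
    [[-32.2,-2.45,1.6,0,0,0,0.6],[-32.2,-2.45,1.6,0,0,0,0.6],[-32.2,-2.45,1.6,0,0,0,0.6],[-32.2,-2.45,1.6,0,0,0,0.6],[-32.2,-2.45,1.6,0,0,0,0.6],[-32.2,-2.45,1.6,0,0,0,0.6],[-32.2,-2.45,1.6,0,0,0,0.6],[-32.2,-2.45,1.6,0,0,0,0.6],[-32.2,-2.45,1.6,0,0,0,0.6],[-32.2,-2.45,1.6,0,0,0,0.6]]
  ]
}}

```text
time_s: 1.77
ee_pos: [0.5179, -0.1402, 0.1993]
tool_rot: [-3.141, -0.001, 2.118]
wrist_force: [0.3, -0.1, 0.4]
width: 0.0557
```

```bash
python3 d.py .5184 -.1412 .2 121.5
```

```text
t 1.7667 pos [ 0.5179 -0.1402  0.1993] yaw 121.34 q6 -0.898 q1 -0.351 F [ 0.3 -0.1  0.4] T [-0.041  0.104  0.01 ] w 0.0557
cm [-0.11 -0.01 -0.07] deg [-0.05 -0.06 -0.16]
```

Emit:
{"op": "drive_tool", "data": {
  "commands": [
    [[-0.1,0,3.5,0,0,0,0.6],[-0.1,0,7,0,0,0,0.6],[-0.1,0,9,0,0,0,0.6],[-0.1,0,10.7,0,0,0,0.6],[-0.1,0,10.7,0,0,0,0.6],[-0.1,0,10.7,0,0,0,0.6]]
  ],
  "grip_force": 20
}}

```text
time_s: 2.27
ee_pos: [0.518, -0.1391, 0.0932]
tool_rot: [-3.141, -0.001, 2.121]
wrist_force: [0.1, 0.4, 0.4]
width: 0.0559
```

```bash
python3 d.py .5184 -.1412 .092 121.5; python3 -c "
from h import *
a=snap('scene','s1.png');b=snap('top','t1.png')
cv2.imwrite('pics/s1c.png',cv2.resize(a[150:260,165:345,::-1],None,fx=4,fy=4))
cv2.imwrite('pics/t1c.png',cv2.resize(b[130:280,158:338,::-1],None,fx=4,fy=4))"
```

```text
t 2.2667 pos [ 0.518  -0.1391  0.0932] yaw 121.52 q6 -0.899 q1 -0.349 F [0.1 0.4 0.4] T [-0.106  0.035 -0.01 ] w 0.0559
cm [-0.2  -0.08  0.12] deg [-0.05 -0.07  0.02]
```

View pics/s1c.png

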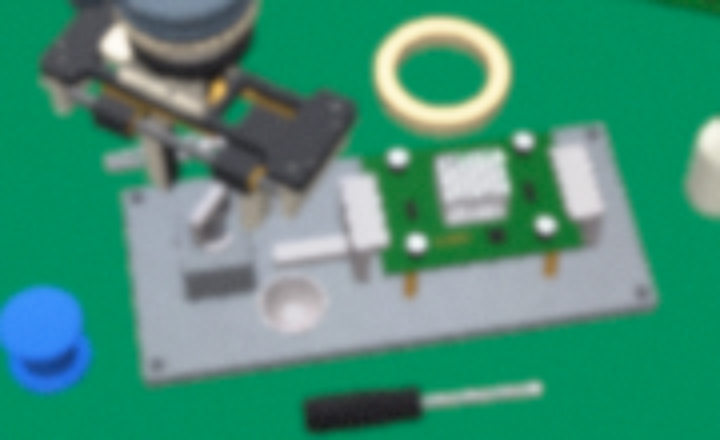

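View pics/t1c.png

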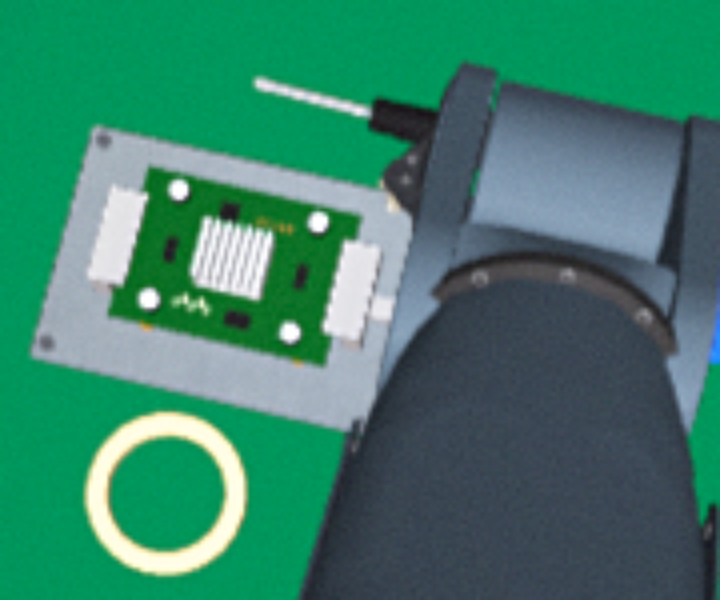

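The blade stands between the fingers: blade at about (217,204) and fingers at about (204,190) and (229,201) in the scene view. I'll trim the position and close.

Emit:
{"op": "drive_tool", "data": {
  "commands": [
    [[-0.2,-0.1,0.1,0,0,0,0.6],[-0.2,-0.1,0.1,0,0,0,0],[-0.2,-0.1,0.1,0,0,0,0],[-0.2,-0.1,0.1,0,0,0,0],[-0.2,-0.1,0.1,0,0,0,0],[-0.2,-0.1,0.1,0,0,0,0],[-0.2,-0.1,0.1,0,0,0,0],[-0.2,-0.1,0.1,0,0,0,0]]
  ],
  "grip_force": 20
}}

```text
time_s: 3.03
ee_pos: [0.5187, -0.1423, 0.0921]
tool_rot: [-3.142, -0.0, 2.12]
wrist_force: [0.2, 0.0, 0.1]
width: 0.0135
```

```bash
python3 d.py .5184 -.1412 .092 121.5
```

```text
t 3.0333 pos [ 0.5187 -0.1423  0.0921] yaw 121.46 q6 -0.903 q1 -0.354 F [0.2 0.  0.1] T [-0.087  0.027  0.067] w 0.0135
cm [0.11 0.03 0.01] deg [-0.   -0.   -0.04]
```

Emit:
{"op": "drive_tool", "data": {
  "commands": [
    [[0.05,0,0,0,0,0,0],[0.05,0,0,0,0,0,0],[0.05,0,0,0,0,0,0],[0.05,0,0,0,0,0,0]]
  ]
}}

```text
time_s: 3.37
ee_pos: [0.5191, -0.1418, 0.0922]
tool_rot: [3.14, 0.001, 2.12]
wrist_force: [5.5, 1.3, -2.9]
width: 0.0081
```

```bash
python3 d.py .5184 -.1412 .092 121.5
```

```text
t 3.3667 pos [ 0.5191 -0.1418  0.0922] yaw 121.45 q6 -0.903 q1 -0.353 F [ 5.5  1.3 -2.9] T [ 0.277 -0.966  0.012] w 0.0081
cm [ 0.09 -0.03  0.02] deg [ 0.07  0.05 -0.05]
```

Emit:
{"op": "drive_tool", "data": {
  "commands": [
    [[0,0,0,0,0,5,0],[0,0,0,0,0,10,0],[0,0,0,0,0,15,0],[0,0,0,0,0,20,0],[0,0,0,0,0,25,0],[0,0,0,0,0,30,0],[0,0,0,0,0,35,0],[0,0,0,0,0,40,0],[0,0,0,0,0,45,0],[0,0,0,0,0,50,0]]
  ]
}}

```text
time_s: 4.2
ee_pos: [0.5182, -0.1419, 0.0922]
tool_rot: [-3.141, 0.0, 1.243]
wrist_force: [0.1, 0.2, 1.1]
width: 0.0089
```

```bash
python3 d.py .5187 -.1415 .092 71.5
```

```text
t 4.2 pos [ 0.5182 -0.1419  0.0922] yaw 71.23 q6 -0.026 q1 -0.354 F [0.1 0.2 1.1] T [-0.038  0.191  0.075] w 0.0089
cm [0.05 0.04 0.02] deg [-0.04  0.02 -0.27]
```

Emit:
{"op": "drive_tool", "data": {
  "commands": [
    [[0,0,0,0,0,5,0],[0,0,0,0,0,10,0],[0,0,0,0,0,15,0],[0,0,0,0,0,20,0],[0,0,0,0,0,25,0],[0,0,0,0,0,30,0],[0,0,0,0,0,35,0],[0,0,0,0,0,40,0],[0,0,0,0,0,45,0],[0,0,0,0,0,50,0]]
  ]
}}

```text
time_s: 5.03
ee_pos: [0.5174, -0.1412, 0.0921]
tool_rot: [-3.14, 0.002, 0.37]
wrist_force: [-3.3, 4.5, 4.6]
width: 0.0085
```

Emit:
{"op": "drive_tool", "data": {
  "commands": [
    [[0,0,0,0,0,0,0],[0,0,0,0,0,0,0.6],[0,0,0,0,0,0,0.6],[0,0,0,0,0,0,0.6],[0,0,0,0,0,0,0.6],[0,0,0,0,0,0,0.6],[0,0,0,0,0,0,0.6]]
  ]
}}

```text
time_s: 5.62
ee_pos: [0.5184, -0.1419, 0.0921]
tool_rot: [3.142, 0.0, 0.375]
wrist_force: [-0.0, -0.0, -0.4]
width: 0.0439
```

```bash
python3 d.py .5187 -.1415 .2 21.5; python3 -c "
from h import *
a=snap('scene','s2.png')
cv2.imwrite('pics/s2c.png',cv2.resize(a[150:260,165:345,::-1],None,fx=4,fy=4))"
```

```text
t 5.6167 pos [ 0.5184 -0.1419  0.0921] yaw 21.46 q6 0.843 q1 -0.354 F [-0.  -0.  -0.4] T [ 0.017  0.189 -0.014] w 0.0439
cm [  0.04  -0.03 -10.79] deg [ 0.    0.   -0.04]
```

View pics/s2c.png

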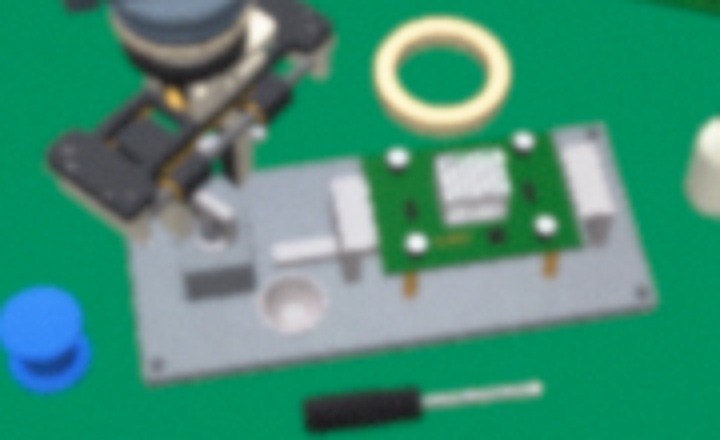

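The jaws drew outward together and the blade stayed at yaw 21.5°. I'll lift clear, turn back a half turn and regrasp.

Emit:
{"op": "drive_tool", "data": {
  "commands": [
    [[0,0,-3,0,0,0,0.6],[0,0,-5,0,0,0,0.6],[0,0,-5,0,0,-7,0.6],[0,0,-5,0,0,-14,0.6],[0,0,-5,0,0,-21,0.6],[0,0,-5,0,0,-28,0.6],[0,0,-5,0,0,-35,0.6],[0,0,-5,0,0,-42,0.6],[0,0,-5,0,0,-49,0.6],[0,0,-5,0,0,-56,0.6]]
  ]
}}

```text
time_s: 6.5
ee_pos: [0.5184, -0.1418, 0.1421]
tool_rot: [-3.142, -0.0, 1.358]
wrist_force: [-0.1, 0.7, 0.3]
width: 0.0556
```

Emit:
{"op": "drive_tool", "data": {
  "commands": [
    [[0,0,0,0,0,-7,0.6],[0,0,0,0,0,-14,0.6],[0,0,0,0,0,-21,0.6],[0,0,0,0,0,-28,0.6],[0,0,0,0,0,-35,0.6],[0,0,0,0,0,-42,0.6],[0,0,0,0,0,-49,0.6],[0,0,0,0,0,-56,0.6],[0,0,0,0,0,-63,0.6],[0,0,0,0,0,-70,0.6]]
  ]
}}

```text
time_s: 7.33
ee_pos: [0.5184, -0.1419, 0.1421]
tool_rot: [-3.142, -0.0, 2.58]
wrist_force: [-0.3, -0.1, 0.3]
width: 0.056
```

Emit:
{"op": "drive_tool", "data": {
  "commands": [
    [[0,0,0,0,0,-7,0.6],[0,0,0,0,0,-14,0.6],[0,0,0,0,0,-21,0.6],[0,0,0,0,0,-28,0.6],[0,0,0,0,0,-35,0.6],[0,0,0,0,0,-42,0.6],[0,0,0,0,0,-49,0.6],[0,0,0,0,0,-54,0.6],[0,0,0,0,0,-54,0.6]]
  ]
}}

```text
time_s: 8.08
ee_pos: [0.5184, -0.1419, 0.1421]
tool_rot: [-3.142, -0.0, -2.763]
wrist_force: [-0.5, -0.0, 0.4]
width: 0.0557
```

```bash
python3 d.py .5187 -.1415 .092 201.5; python3 -c "
from h import *
a=snap('scene','s3.png')
cv2.imwrite('pics/s3c.png',cv2.resize(a[150:260,165:345,::-1],None,fx=4,fy=4))"
```

```text
t 8.0833 pos [ 0.5184 -0.1419  0.1421] yaw -158.31 q6 -2.303 q1 -0.354 F [-0.5 -0.   0.4] T [ 0.041  0.002 -0.054] w 0.0557
cm [-0.04  0.02  5.01] deg [-0.   -0.    0.19]
```

View pics/s3c.png

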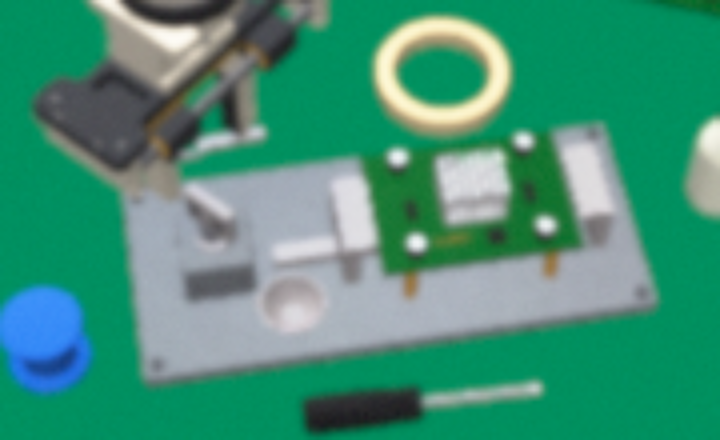

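The key stayed in place (blade at about (217,201)) and the tool is aligned with it. I'll descend and grip.

Emit:
{"op": "drive_tool", "data": {
  "commands": [
    [[0,0,2.5,0,0,0,0.6],[0,0,5,0,0,0,0.6],[0,0,5,0,0,0,0],[0,0,5,0,0,0,0],[0,0,5,0,0,0,0],[0,0,5,0,0,0,0],[0,0,5,0,0,0,0],[0,0,5,0,0,0,0],[0,0,5,0,0,0,0],[0,0,5,0,0,0,0]]
  ]
}}

```text
time_s: 8.97
ee_pos: [0.5181, -0.1411, 0.0924]
tool_rot: [3.14, -0.0, -2.768]
wrist_force: [-1.7, 9.2, 10.0]
width: 0.0083
```

Emit:
{"op": "drive_tool", "data": {
  "commands": [
    [[0,0,0,0,0,0,0],[0,0,0,0,0,0,0],[0,0,0,0,0,5,0],[0,0,0,0,0,10,0],[0,0,0,0,0,15,0],[0,0,0,0,0,20,0],[0,0,0,0,0,25,0],[0,0,0,0,0,30,0],[0,0,0,0,0,35,0],[0,0,0,0,0,40,0]]
  ]
}}

```text
time_s: 9.8
ee_pos: [0.5182, -0.1407, 0.0925]
tool_rot: [3.14, -0.001, 2.814]
wrist_force: [-2.5, 7.8, 6.1]
width: 0.0083
```

```bash
python3 d.py .5187 -.1415 .092 161.5
```

```text
t 9.8 pos [ 0.5182 -0.1407  0.0925] yaw 161.2 q6 -1.597 q1 -0.353 F [-2.5  7.8  6.1] T [1.56  0.353 0.063] w 0.0083
cm [-0.07 -0.06  0.05] deg [ 0.08 -0.07 -0.3 ]
```

Emit:
{"op": "drive_tool", "data": {
  "commands": [
    [[0,0,0,0,0,5,0],[0,0,0,0,0,10,0],[0,0,0,0,0,15,0],[0,0,0,0,0,20,0],[0,0,0,0,0,25,0],[0,0,0,0,0,30,0],[0,0,0,0,0,35,0],[0,0,0,0,0,40,0],[0,0,0,0,0,43,0],[0,0,0,0,0,43,0]]
  ]
}}

```text
time_s: 10.63
ee_pos: [0.5184, -0.1406, 0.0925]
tool_rot: [3.141, -0.002, 2.064]
wrist_force: [-0.7, 9.7, 5.3]
width: 0.0083
```

```bash
python3 d.py .5187 -.1415 .092 111.5
```

```text
t 10.6333 pos [ 0.5184 -0.1406  0.0925] yaw 118.24 q6 -0.847 q1 -0.352 F [-0.7  9.7  5.3] T [1.699 0.142 0.048] w 0.0083
cm [-0.09 -0.02  0.05] deg [ 0.03 -0.11  6.74]
```

Emit:
{"op": "drive_tool", "data": {
  "commands": [
    [[0,0,0,0,0,2,0],[0,0,0,0,0,4,0],[0,0,0,0,0,4,0]]
  ]
}}

```text
time_s: 10.88
ee_pos: [0.5184, -0.1406, 0.0925]
tool_rot: [3.141, -0.002, 1.995]
wrist_force: [0.1, 8.8, 5.9]
width: 0.0086
```

```bash
python3 d.py .5187 -.1415 .092 111.5
```

```text
t 10.8833 pos [ 0.5184 -0.1406  0.0925] yaw 114.32 q6 -0.778 q1 -0.352 F [0.1 8.8 5.9] T [1.727 0.138 0.038] w 0.0086
cm [-0.1  -0.01  0.05] deg [ 0.03 -0.11  2.82]
```

Emit:
{"op": "drive_tool", "data": {
  "commands": [
    [[0,0,0,0,0,2,0],[0,0,0,0,0,4,0],[0,0,0,0,0,4,0]]
  ]
}}

```text
time_s: 11.13
ee_pos: [0.5185, -0.1405, 0.0925]
tool_rot: [3.141, -0.002, 1.925]
wrist_force: [-0.9, 10.0, 5.6]
width: 0.0083
```

```bash
python3 d.py .5187 -.1415 .092 111.5
```

```text
t 11.1333 pos [ 0.5185 -0.1405  0.0925] yaw 110.32 q6 -0.709 q1 -0.352 F [-0.9 10.   5.6] T [1.705 0.109 0.004] w 0.0083
cm [-0.1  -0.01  0.05] deg [ 0.03 -0.11 -1.18]
```

Emit:
{"op": "drive_tool", "data": {
  "commands": [
    [[0,0,0,0,0,2,0],[0,0,0,0,0,4,0],[0,0,0,0,0,4,0]]
  ]
}}

```text
time_s: 11.38
ee_pos: [0.5184, -0.1406, 0.0925]
tool_rot: [3.141, -0.002, 1.856]
wrist_force: [-0.0, 9.4, 5.2]
width: 0.0083
```

```bash
python3 d.py .5187 -.1415 .092 111.5; python3 -c "
from h import *
a=snap('scene','s4.png')
cv2.imwrite('pics/s4c.png',cv2.resize(a[150:260,165:345,::-1],None,fx=4,fy=4))"
```

```text
t 11.3833 pos [ 0.5184 -0.1406  0.0925] yaw 106.34 q6 -0.639 q1 -0.352 F [-0.   9.4  5.2] T [1.737 0.055 0.159] w 0.0083
cm [-0.1  -0.    0.05] deg [ 0.03 -0.11 -5.16]
```

View pics/s4c.png

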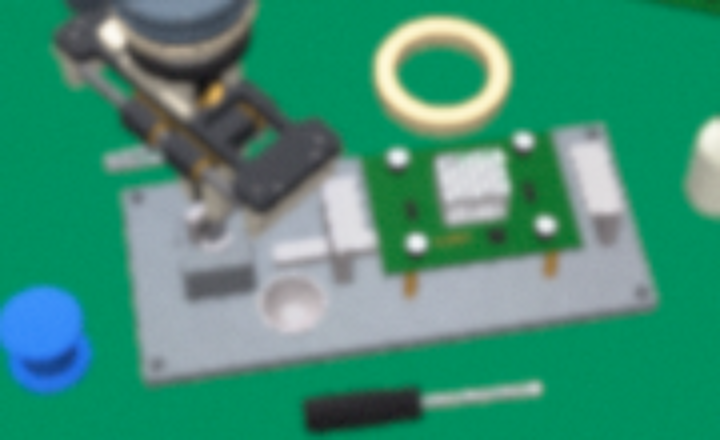

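Emit:
{"op": "drive_tool", "data": {
  "commands": [
    [[0,0,0,0,0,1.5,0],[0,0,0,0,0,3,0],[0,0,0,0,0,3,0]]
  ]
}}

```text
time_s: 11.68
ee_pos: [0.5185, -0.1406, 0.0925]
tool_rot: [3.141, -0.002, 1.804]
wrist_force: [-0.6, 9.5, 5.2]
width: 0.0087
```

```bash
python3 d.py .5187 -.1415 .092 111.5
```

```text
t 11.6833 pos [ 0.5185 -0.1406  0.0925] yaw 103.38 q6 -0.587 q1 -0.352 F [-0.6  9.5  5.2] T [1.679 0.086 0.238] w 0.0087
cm [-0.09  0.    0.05] deg [ 0.02 -0.1  -8.12]
```

Emit:
{"op": "drive_tool", "data": {
  "commands": [
    [[0,0,0,0,0,1.5,0],[0,0,0,0,0,3,0],[0,0,0,0,0,3,0]]
  ]
}}

```text
time_s: 11.93
ee_pos: [0.5185, -0.1406, 0.0925]
tool_rot: [3.141, -0.002, 1.752]
wrist_force: [-1.1, 9.2, 6.8]
width: 0.0087
```

```bash
python3 d.py .5187 -.1415 .092 111.5
```

```text
t 11.9333 pos [ 0.5185 -0.1406  0.0925] yaw 100.38 q6 -0.535 q1 -0.352 F [-1.1  9.2  6.8] T [1.704 0.121 0.375] w 0.0087
cm [-0.09  0.01  0.05] deg [  0.02  -0.1  -11.12]
```

The torque rises steadily against the hard stop (0.16, 0.24, then 0.38 N m), well above the 0.09 N m needed to turn the key. I'll release and lift.

Emit:
{"op": "drive_tool", "data": {
  "commands": [
    [[0,0,0,0,0,0,0.6],[0,0,0,0,0,0,0.6],[0,0,0,0,0,0,0.6],[0,0,0,0,0,0,0.6],[0,0,0,0,0,0,0.6],[0,0,0,0,0,0,0.6],[0,0,-3,0,0,0,0.6],[0,0,-6,0,0,0,0.6],[0,0,-10,0,0,0,0.6],[0,0,-10,0,0,0,0.8]]
  ]
}}

```text
time_s: 12.77
ee_pos: [0.5212, -0.1429, 0.1988]
tool_rot: [3.133, 0.005, 1.753]
wrist_force: [0.4, -0.1, 1.7]
width: 0.0589
```

```bash
python3 d.py .5785 .0282 .192 70.45
python3 - <<'E'
from key import *
a=snap('scene','s5.png')
cv2.imwrite('pics/s5c.png',cv2.resize(a[172:252,185:345,::-1],None,fx=5,fy=5,interpolation=cv2.INTER_CUBIC))
for t in(165,180,195):print(keyang('scene',a,t))
E
```

```text
t 12.7667 pos [ 0.5212 -0.1429  0.1988] yaw 100.46 q6 -0.536 q1 -0.354 F [ 0.4 -0.1  1.7] T [-0.105  0.022 -0.036] w 0.0589
cm [15.79  8.74  0.67] deg [ 0.54  0.15 30.01]
(array([ 516.8, -141. ]), np.float64(108.7520228914906), [13, 41])
(array([ 517.2, -140.4]), np.float64(110.29866238264411), [9, 38])
(array([ 517.3, -139.8]), np.float64(110.62567974904142), [5, 34])
```

View pics/s5c.png

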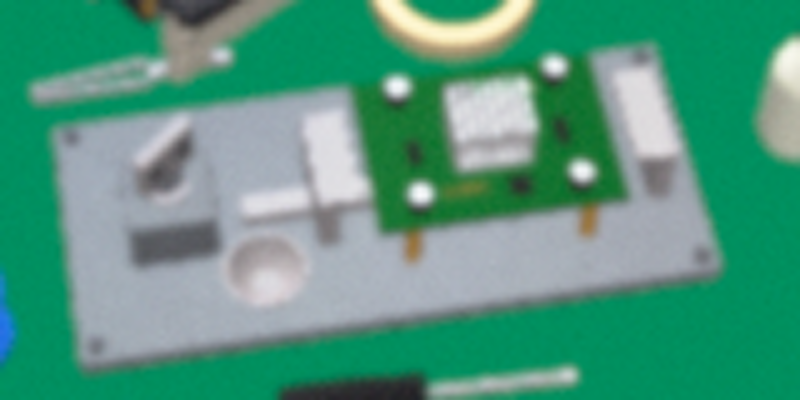

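The top-view/scene bias corrected, the blade lies at about 111°, which matches the predicted stop of 111.3°. Both jaws are clear of the board edges, with gaps at about (370,190) and (600,60) in the crop, and the board is still on its posts. Now I'll move over the heat sink.

Emit:
{"op": "drive_tool", "data": {
  "commands": [
    [[3.5,2,0.5,0.2,0,6,0.8],[7,4,0.5,0.2,0,12,0.8],[10.5,6,0.5,0.2,0,18,0.8],[13.5,7.5,0.5,0.2,0,24,0.8],[15.8,8.7,0.5,0.2,0,30,0.8],[15.8,8.7,0.5,0.2,0,30,0.8],[15.8,8.7,0.5,0.2,0,30,0.8],[15.8,8.7,0.5,0.2,0,30,0.8]]
  ]
}}

```text
time_s: 13.48
ee_pos: [0.5748, 0.0289, 0.1862]
tool_rot: [-3.137, 0.002, 1.232]
wrist_force: [0.2, -0.2, -0.1]
width: 0.0742
```

```bash
python3 d.py .5787 .0282 .082 70.4
```

```text
t 13.4833 pos [0.5748 0.0289 0.1862] yaw 70.57 q6 0.308 q1 -0.031 F [ 0.2 -0.2 -0.1] T [-0.104  0.075 -0.017] w 0.0742
cm [ 0.08  0.44 10.42] deg [-0.27  0.09  0.17]
```

Emit:
{"op": "drive_tool", "data": {
  "commands": [
    [[0.1,0.4,3,-0.2,0,0,0.8],[0.1,0.4,3,-0.2,0,0,0.8],[0.1,0.4,3,-0.2,0,0,0.8],[0.1,0.4,3,-0.2,0,0,0.8]]
  ]
}}

```text
time_s: 13.82
ee_pos: [0.5793, 0.0282, 0.1578]
tool_rot: [3.141, 0.001, 1.229]
wrist_force: [0.2, 0.7, 0.7]
width: 0.0742
```

```bash
python3 d.py .5787 .0282 .082 70.4;  python3 - <<'E'
from h import *
a=snap('scene','s6.png')
cv2.imwrite('pics/s6c.png',cv2.resize(a[132:252,185:345,::-1],None,fx=5,fy=5,interpolation=cv2.INTER_CUBIC))
E
```

```text
t 13.8167 pos [0.5793 0.0282 0.1578] yaw 70.43 q6 0.311 q1 -0.031 F [0.2 0.7 0.7] T [-0.082  0.064  0.006] w 0.0742
cm [-0.01 -0.06  7.58] deg [0.01 0.05 0.03]
```

View pics/s6c.png

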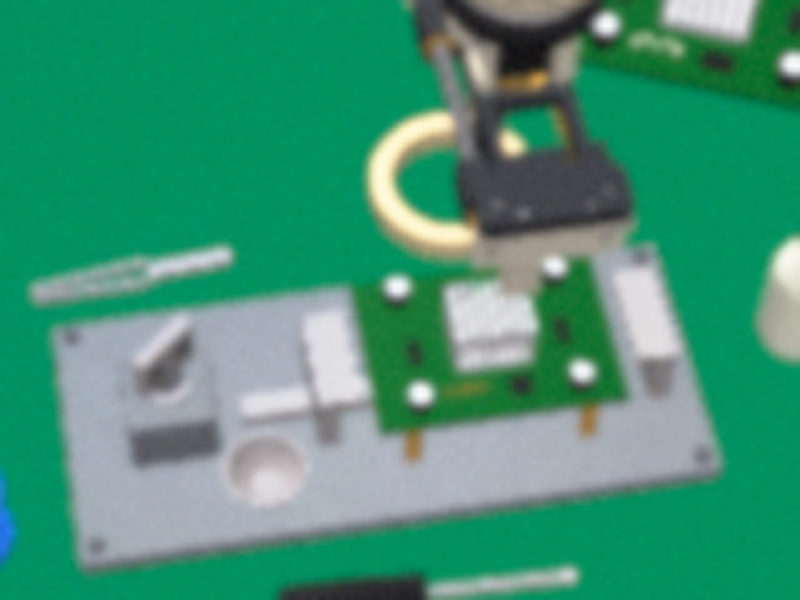

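Emit:
{"op": "drive_tool", "data": {
  "commands": [
    [[0,-0.05,2.5,0,0,0,0.8],[0,-0.05,5,0,0,0,0.8],[0,-0.05,6.5,0,0,0,0.8],[0,-0.05,7.5,0,0,0,0.8],[0,-0.05,7.6,0,0,0,0.8],[0,-0.05,7.6,0,0,0,0.8]]
  ],
  "grip_force": 30
}}

```text
time_s: 14.37
ee_pos: [0.5792, 0.0289, 0.0818]
tool_rot: [3.141, 0.001, 1.23]
wrist_force: [-0.9, -0.3, 0.3]
width: 0.0745
```

Emit:
{"op": "drive_tool", "data": {
  "commands": [
    [[0,0,0,0,0,0,0.3],[0,0,0,0,0,0,0.3],[0,0,0,0,0,0,0.3],[0,0,0,0,0,0,0.3],[0,0,0,0,0,0,0.3],[0,0,0,0,0,0,0.3],[0,0,0,0,0,0,0.3],[0,0,0,0,0,0,0.3],[0,0,0,0,0,0,0.3],[0,0,0,0,0,0,0.3]]
  ],
  "grip_force": 30
}}

```text
time_s: 15.2
ee_pos: [0.5789, 0.029, 0.0812]
tool_rot: [3.141, 0.001, 1.23]
wrist_force: [0.1, -0.5, 3.5]
width: 0.0342
```

```bash
python3 d.py .5787 .0282 .082 70.4
```

```text
t 15.2 pos [0.5789 0.029  0.0812] yaw 70.46 q6 0.312 q1 -0.03 F [ 0.1 -0.5  3.5] T [-0.064  0.194  0.009] w 0.0342
cm [-0.09  0.01 -0.08] deg [0.01 0.05 0.06]
```

Emit:
{"op": "drive_tool", "data": {
  "commands": [
    [[0,0,0,0,0,0,0],[0,0,0,0,0,0,0],[0,0,0,0,0,0,0],[0,0,-0.3,0,0,0,0],[0,0,-0.8,0,0,0,0],[0,0,-1.5,0,0,0,0],[0,0,-2.3,0,0,0,0],[0,0,-3,0,0,0,0],[0,0,-3,0,0,0,0]]
  ],
  "grip_force": 30
}}

```text
time_s: 15.95
ee_pos: [0.5797, 0.029, 0.113]
tool_rot: [3.139, 0.0, 1.23]
wrist_force: [0.3, -0.8, -3.5]
width: 0.0343
```

```bash
python3 d.py .5789 .0290 .1812 70.46;  python3 - <<'E'
from h import *
a=snap('scene','s7.png')
cv2.imwrite('pics/s7c.png',cv2.resize(a[132:252,185:345,::-1],None,fx=5,fy=5,interpolation=cv2.INTER_CUBIC))
E
```

```text
t 15.95 pos [0.5797 0.029  0.113 ] yaw 70.46 q6 0.312 q1 -0.03 F [ 0.3 -0.8 -3.5] T [-0.078  0.061  0.01 ] w 0.0343
cm [-0.03 -0.06 -6.82] deg [0.16 0.   0.  ]
```

View pics/s7c.png

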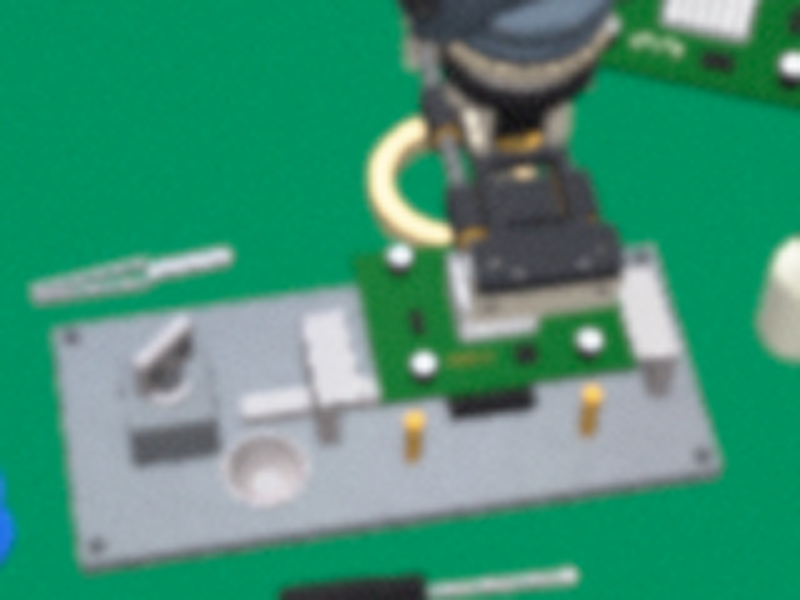

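The board has lifted off the posts, level and firmly held, with its weight at about 3 N. I'll go up the rest of the way.

Emit:
{"op": "drive_tool", "data": {
  "commands": [
    [[0,0,-1,0,0,0,0],[0,0,-2,0,0,0,0],[0,0,-3.2,0,0,0,0],[0,0,-4.4,0,0,0,0],[0,0,-5.5,0,0,0,0],[0,0,-6.3,0,0,0,0],[0,0,-6.9,0,0,0,0],[0,0,-6.9,0,0,0,0],[0,0,-6.9,0,0,0,0],[0,0,-6.9,0,0,0,0]]
  ]
}}

```text
time_s: 16.83
ee_pos: [0.5785, 0.0291, 0.1796]
tool_rot: [-3.141, 0.001, 1.23]
wrist_force: [-0.2, 1.0, -2.8]
width: 0.0342
```

```bash
python3 d.py .5789 .0290 .1812 70.46;  python3 - <<'E'
from h import *
a=snap('scene','s8.png')
cv2.imwrite('pics/s8c.png',cv2.resize(a[132:252,185:345,::-1],None,fx=5,fy=5,interpolation=cv2.INTER_CUBIC))
b=snap('top','t8.png')
E
```

```text
t 16.8333 pos [0.5785 0.0291 0.1796] yaw 70.46 q6 0.312 q1 -0.03 F [-0.2  1.  -2.8] T [-0.068  0.112 -0.   ] w 0.0342
cm [ 0.    0.04 -0.16] deg [-0.04  0.07 -0.  ]
```

View pics/s8c.png

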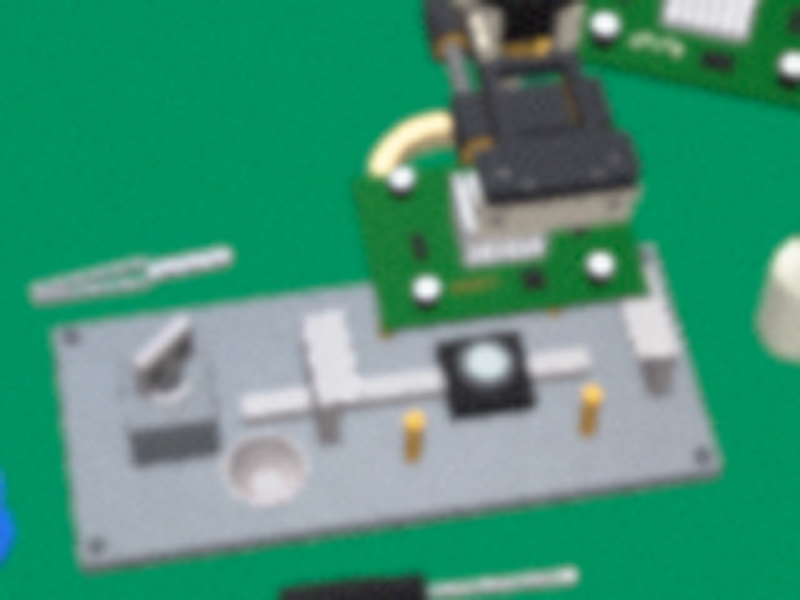

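View pics/t8.png

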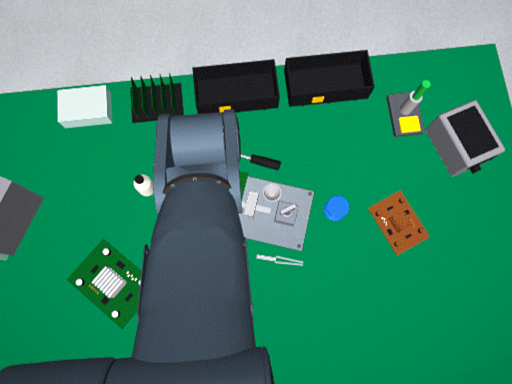

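Emit:
{"op": "drive_tool", "data": {
  "commands": [
    [[0,0,-0.1,0,0,0,0],[0,0,-0.1,0,0,0,0],[0,0,-0.1,0,0,0,0],[0,0,-0.1,0,0,0,0],[0,0,-0.1,0,0,0,0],[0,0,-0.1,0,0,0,0]]
  ]
}}

```text
time_s: 17.43
ee_pos: [0.5788, 0.0291, 0.1811]
tool_rot: [3.141, 0.001, 1.23]
wrist_force: [0.7, 0.0, -3.1]
width: 0.0339
```

```bash
python3 d.py .5789 .0290 .1812 70.46;  python3 - <<'E'
from key import *
# same-camera shift check: caps before (rest) vs now
s=5
for now,old in(((600,265),(582,371)),((427,288),(420,393)),((402,178),(396,287))):
    f=lambda q:((q[0]+.5)/5-.5+185,(q[1]+.5)/5-.5+132)
    w0=ray('scene',f(old),.065);w=ray('scene',f(now),.165);print(((w-w0)*1000).round(1))
a=snap('scene','s9.png')
b=snap('top','t9.png')
for t in(165,180,195):print(keyang('top',b,t),keyang('scene',a,t))
E
```

```text
t 17.4333 pos [0.5788 0.0291 0.1811] yaw 70.46 q6 0.312 q1 -0.03 F [ 0.7  0.  -3.1] T [-0.058  0.133  0.01 ] w 0.0339
cm [-0.01  0.01 -0.01] deg [0.01 0.05 0.  ]
[  1.5  -1.  100. ]
[  2.   -0.4 100. ]
[  2.4  -0.  100. ]
(array([ 519.2, -142. ]), np.float64(111.40199941767816), [15, 40]) (array([ 516.8, -141.7]), np.float64(107.51396163099452), [14, 43])
(array([ 518.8, -141.7]), np.float64(110.648235925092), [10, 38]) (array([ 517.3, -140.7]), np.float64(110.01215590031185), [9, 39])
(array([ 518.8, -141.6]), np.float64(110.47131826355364), [9, 38]) (array([ 517.3, -140.1]), np.float64(110.64832625955223), [6, 35])
```

```bash
python3 -c "
from rig import ticket,observe
s=observe();print(abs(s['dq']).max());print(ticket.job_done())"
```

```text
0.0019930020049808298
the job is handed in; nothing more can be done
None
```

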